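Tighten a bearing retaining ring with a two-pin wrench

ROBOT

A 6-joint arm with a two-finger parallel gripper is mounted at the origin on a cart in front of the work surface, level with it; the furniture and walls round the work are solid. World frame = base frame: x ahead of the robot, y to its left, z up, the work surface at z = 0. Lengths are in m, angles in rad, forces in N, time in s.
With the tool pointing down it reaches from about 0.3 to 0.875 m from the base axis. Payload 6.4 kg.
Tool frame: the origin (TCP) lies midway between the tips of the shut fingers; the grasp point (between the pads) lies 19 mm behind it (ctrl.pinch_z is the distance from the TCP to the grasp point, in m); z points along the fingers, y is the line along which they close (so a half turn about z gives the same grasp; the last joint's range is limited). The gripper opens to 85 mm and grips with 20 to 120 N. Pads are 22 mm wide; open, the fingers measure 114 mm over their backs; the gripper's body (76 mm by 85 mm) begins 54 mm behind the grasp point. The pads swing forward as they close: fully open they stand 13 mm farther back than shut.
Start: joints at [1.112, 0.181, 1.607, -0, 1.354, -0.206], TCP at [0.144, 0.557, 0.231] pointing down, gripper open.
Joint ranges: [-2.99, 2.99], [-0.89, 2.07], [0.3, 2.58], [-1.14, 4.28], [0, 2.63], [-3.12, 3.12]. Speed limits (rad/s): [2.57, 2.57, 3.01, 3.14, 3.14, 3.14].

INTERFACE

Orientations are given as a unit quaternion [w, x, y, z].
In Python, from bench import ctrl gives the robot as it stands.
- The arm moves only by the tool apply_moves, never from a script. Its argument "moves" is a list of rows, each an object with "jaw": the opening, from 0 (shut) to 1 (fully open); "offset": the shift along the tool's x, y, z in mm, a list of three; "rot": the turn, a rotation vector about the tool's x, y, z in degrees, a list of three. In form: [{"jaw": jaw, "offset": [dx, dy, dz], "rot": [ax, ay, az]}, ...]. A call has exactly 5 rows; each row shifts and turns the commanded pose from where the row before left it, along the tool's axes as they then stand; what a row does not reach is not made up. A row lasts 1/8 s, in which the tool goes at most 62.5 mm and 10.7 degrees, less where a joint would pass 70% of its speed; a pose out of reach is approached as far as the arm can. A call is refused whole if a number of a shift passes 62.5 or a number of a turn 10.7, either way. A call with a gripper value outside its range is refused whole. The fingers move at their own pace and stop on an object; the grip force is fixed at half the most. Time passes only in rows, so rows that do not move let the fingers close, or fill a call up. It gives the time, the measured TCP pose, the force, the opening and the grip force at its end, in the units of the state.
- ctrl.get_obs(): the state, without advancing time (a new reading comes with each control period).
- ctrl.camera(name): name is "side" or "top"; returns (picture, depth): 480x640x3 uint8, red, green, blue; 480x640 float32, m along the optical axis (not along the pixel's ray), 0 where there is no reading.
- ctrl.camera_params(name): a dict with "K" (3x3 intrinsics, pixels), "cam_to_world" (4x4, takes a point from camera to world coordinates). Camera axes: x right, y down, z forward; pixel columns grow to the right and rows downward; lengths in m; the calibration is good to about 2 mm. A picture is of the moment at which its call begins. camera_params takes no time and is no camera call.
- ctrl.hand_in(): hands the job in; it is judged then, once.
Trained networks look in the newest picture that a camera, given by its name, has taken for a name from the list of things; names that differ only in an ending like _2 or _b are one class to them, and where a whole thing is asked for, a point or a joint stands for the part that bears it (a point fixed in the world has none). Each returns a list of dicts, best first, with "score" (0 to 1); they miss things now and then, are a little off and sometimes report something else, mostly with a low value. They report only what shows in the picture. A call takes as long as a camera call. They do not tell look-alikes from the thing itself.
- ctrl.outline_of(camera, target): "region" (480x640 bool, what is visible of it) and "position" ([column, row] in pixels, amid what is visible of it).
The state is a dict: "time_s": time; "q": joint angles; "dq": joint speeds; "joint_efforts": joint torques, N m; "eef_pos": TCP position; "eef_rot": TCP orientation; "wrist_force": force on the tool from outside, world axes, zero at the start; "torque": the same for the moment, N m; "opening": opening from 0.0 (shut) to 1.0 (fully open); "grasp_force": force on a finger pad.
Only numpy, scipy, OpenCV 4.12 (cv2) and the standard library are available. Lean on these libraries where they do the work, as an engineer would, in place of code of your own. Each camera call takes 0.05 s, during which the arm holds its last target. There are 200 camera calls.

TASK

Take the two-pin wrench from its wooden rest, push both pins fully into opposite holes of the retaining ring on the bearing housing, and turn the ring clockwise (seen from above) until it is hard against its stop. Then lift the wrench off and set it back upright in the groove of its rest, as it was, and let go; leave the jar, the tape roll and the loose motor where they are.

Things in the scene. Friction and masses are not known exactly. Their poses are not given: they have to be found in the camera images.
- housing: round aluminium bearing housing fixed to the bench: barrel 86 mm across, flange 110 mm across, rim 45 mm high; origin at the centre of its underside, z up. A steel retaining ring (69 mm outside, 34 mm bore) sits in its top. The housing's x and y say nothing about where the ring's holes are
- ring_centre (a point): centre of the ring's flat upper face, on its vertical axis, 46 mm above the bench; axes as the housing's. Four equal round holes in the face, 8 mm wide, 8 mm deep, 90 degrees apart, centred 25 mm from the axis. Their direction differs from start to start by any angle and is not measured: it must be seen or felt
- ring (a joint): angle turned from slack (0) towards tight; grows clockwise seen from above to a hard stop, fully home, at 1.1 rad; starts between 0 and 0.35. It tells how far there is to turn, not where the holes are (the thread starts elsewhere on every unit). About 0.15 N m turns it; it stays where it is left and does not sink as it turns
- wrench_grip (a point): centre of the flat black upright grip of the loose two-pin wrench (0.15 to 0.3 kg): 46 mm wide along its x, 14 mm thick along its y, 50 mm high, z up. Below it a short neck and a dark steel crossbar, 66 (x) x 24 (y) x 12 mm high, its flat underside 45 mm below this point
- pin_a (a point): round end of the steel pin on the wrench's +x side: 5 mm thick, standing down 9 mm from the crossbar's underside, 25 mm from the wrench's middle along x, end 54 mm below the grip centre
- pin_b (a point): the same for the pin on the -x side; the pins are 50 mm apart, centre to centre
- rest_top (a point): centre of the upper face of the wrench's wooden rest, a fixed block 100 (x) x 46 (y) x 24 mm high. A groove in its top, 64 mm long (x), 14 mm wide (y), 14 mm deep, takes both pins while the crossbar's underside lies on the upper face either side. The wrench stands there at the start, its x along the rest's x
- small_jar: small clear jar of screws, 34 mm across, 28 mm high, loose; origin at the centre of its underside. Leave alone
- etape_roll: black tape roll lying flat, 62 mm across, 19 mm high, loose; origin at the centre of its underside. Leave alone
- spare_motor_1: small white motor with a short tail, 29 x 67 x 33 mm, loose; origin at its underside. Leave alone
There are look-alikes about, which are no part of the job. Of the things like the part that bears rest_top, leave any that is turquoise; of the rest the larger one is meant.

How it is judged:
On the way, in this order (a step that is already met when the one before it is completed fails the run):
1. both pins stand in opposite holes of the ring (ends more than 5 mm below its face, grip centre within 8 mm of its axis) while the ring is not yet tight (z of each of pin_a, pin_b in the frame of ring_centre below -0.005 m and horizontal distance between wrench_grip and ring_centre below 0.008 m and horizontal distance between each of pin_a, pin_b and ring_centre below 0.03 m and value of joint ring below 0.8 rad), for 0.1 s.
2. the ring is turned home against its stop with both pins still in the holes (z of each of pin_a, pin_b in the frame of ring_centre below -0.004 m and horizontal distance between wrench_grip and ring_centre below 0.01 m and value of joint ring above 1.04 rad), for 0.1 s.
At the end, for the whole second after the job is handed in: the ring is within 0.06 rad of its stop at 1.1 rad, and the wrench stands upright (within 0.07 rad) in its rest with both pins in the groove and the crossbar down on the block (grip centre 42 to 48 mm above the block's top, within 10 mm of its centre, along it within 0.25 rad, either way round) (value of joint ring above 1.04 rad and horizontal distance between wrench_grip and rest_top below 0.01 m and z of wrench_grip in the frame of rest_top between 0.042 and 0.048 m and angle between wrench_grip's own z axis and vertical below 0.07 rad and angle between the x axis of wrench_grip and the x axis of rest_top, either way round below 0.25 rad); the robot touches nothing.
It fails at once if the jar is moved more than 25 mm (distance of small_jar from where it was at the start of the episode above 0.025 m).
It fails at once if the tape roll is moved more than 25 mm (distance of etape_roll from where it was at the start of the episode above 0.025 m).
It fails at once if the loose motor is moved more than 25 mm (distance of spare_motor_1 from where it was at the start of the episode above 0.025 m).
It also fails if it takes over 64 s, if anything falls off the work surface, if the arm or the gripper's body presses on something with over 40 N, if the wrist force passes 120 N, or if a joint passes its speed limit or range.

## Working session

There is one attempt and no reset: what is moved stays moved. The work goes in short steps, Python scripts to look and compute and a tool call to move; the robot and the scene stay as the last step left them, time stands still between calls to the robot, and variables do not carry over. Pictures are saved under pics/ and viewed, at most 10 in all, crops included, and the job is handed in when it is done.

Besides the shell and the picture viewer there is one more tool, called after "Call:" as name([rows], argument=value, ...), one row to a line, values as JSON. apply_moves: Moves the arm, as the interface text tells. Its arguments: {"type":"object","properties":{"moves":{"type":"array"}},"required":["moves"]}

```bash
mkdir -p pics; ls
cat > h.py <<'E'
import numpy as np, cv2
from bench import ctrl
def take(n):
    rgb,d=ctrl.camera(n); p=ctrl.camera_params(n); return rgb,d,np.array(p["K"]),np.array(p["cam_to_world"])
def pts(d,K,T,mask=None):
    v,u=np.nonzero((d>0) if mask is None else (mask&(d>0)))
    z=d[v,u]; c=np.stack([(u-K[0,2])*z/K[0,0],(v-K[1,2])*z/K[1,1],z,np.ones_like(z)])
    return (T@c)[:3].T,u,v
def save(n,rgb): cv2.imwrite("pics/"+n+".png",cv2.cvtColor(rgb,cv2.COLOR_RGB2BGR))
def proj(P,K,T):
    c=np.linalg.inv(T)@np.r_[P,1]; return K[:2,:2]@(c[:2]/c[2])+K[:2,2]
E
python3 - <<'E'
from h import *
for n in("top","side"):
    rgb,d,K,T=take(n); save(n+"0",rgb); np.savez(n+"0.npz",rgb=rgb,d=d,K=K,T=T); print(n,K[0,0],T.round(3).tolist())
    for t in("housing","rest_top","wrench_grip","small_jar","etape_roll","spare_motor_1"):
        for o in ctrl.outline_of(n,t):
            P,_,_=pts(d,K,T,o["region"])
            if len(P): print(n,t,round(o["score"],2),np.round(o["position"]),np.median(P,0).round(3),P.min(0).round(3),P.max(0).round(3))
print(ctrl.get_obs()["time_s"],ctrl.pinch_z,ctrl.get_obs()["eef_rot"])
E
```

```text
pics
top 592.157821378807 [[-0.016, -0.992, 0.128, 0.361], [-1.0, 0.016, -0.001, 0.163], [-0.001, -0.128, -0.992, 1.496], [0.0, 0.0, 0.0, 1.0]]
top housing 0.83 [376. 302.] [0.437 0.032 0.041] [ 0.384 -0.025 -0.006] [0.492 0.083 0.054]
top rest_top 0.8 [261. 296.] [0.457 0.326 0.023] [ 0.408  0.305 -0.002] [0.507 0.355 0.034]
top rest_top 0.78 [306. 204.] [0.685 0.189 0.016] [ 0.645  0.166 -0.007] [0.728 0.21  0.028]
top wrench_grip 0.64 [256. 297.] [0.451 0.324 0.053] [0.42  0.315 0.017] [0.487 0.345 0.102]
top small_jar 0.46 [323. 324.] [0.383 0.163 0.006] [ 0.366  0.148 -0.007] [0.398 0.178 0.035]
top etape_roll 0.68 [301. 253.] [0.566 0.195 0.017] [ 0.539  0.165 -0.001] [0.597 0.224 0.025]
top spare_motor_1 0.58 [443. 323.] [ 0.381 -0.129  0.015] [ 0.355 -0.236 -0.78 ] [ 0.401 -0.091  0.034]
side 562.6741593400658 [[0.817, -0.194, 0.543, -0.094], [-0.576, -0.318, 0.753, -0.682], [0.027, -0.928, -0.372, 0.49], [0.0, 0.0, 0.0, 1.0]]
side housing 0.97 [317. 303.] [0.421 0.004 0.03 ] [ 0.382 -0.031 -0.002] [0.507 0.075 0.048]
side rest_top 0.75 [241. 245.] [0.445 0.307 0.016] [ 0.405  0.297 -0.001] [0.54  0.401 0.036]
side rest_top 0.66 [209. 231.] [0.433 0.44  0.012] [ 0.4    0.432 -0.002] [0.491 0.509 0.019]
side wrench_grip 0.95 [240. 226.] [0.452 0.32  0.057] [ 0.42   0.309 -0.002] [0.532 0.429 0.095]
side small_jar 0.56 [250. 281.] [0.379 0.152 0.017] [ 0.364  0.141 -0.001] [0.423 0.198 0.03 ]
side etape_roll 0.75 [322. 256.] [0.563 0.18  0.015] [0.537 0.159 0.   ] [0.598 0.221 0.021]
side etape_roll 0.63 [241. 225.] [0.451 0.32  0.057] [ 0.42   0.309 -0.002] [0.527 0.508 0.095]
side spare_motor_1 0.62 [352. 354.] [ 0.379 -0.14   0.013] [ 0.358 -0.154 -0.002] [ 0.419 -0.095  0.032]
0.7 0.0187 [-1.35625086e-07  1.26067598e-01  9.92021653e-01  4.50003327e-06]
```

View pictures.

Run:
```python
from h import *
a=np.load("top0.npz");b=np.load("side0.npz")
f=lambda im,x,y,w,h:cv2.resize(im[y:y+h,x:x+w],(400,300),interpolation=cv2.INTER_CUBIC)
t,s=a["rgb"],b["rgb"]
save("m",np.vstack([np.hstack([f(t,180,160,320,240),f(t,336,272,80,60)]),np.hstack([f(s,160,160,280,210),f(s,257,250,120,90)])]))
```

```text
(no output)
```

View pics/m.png

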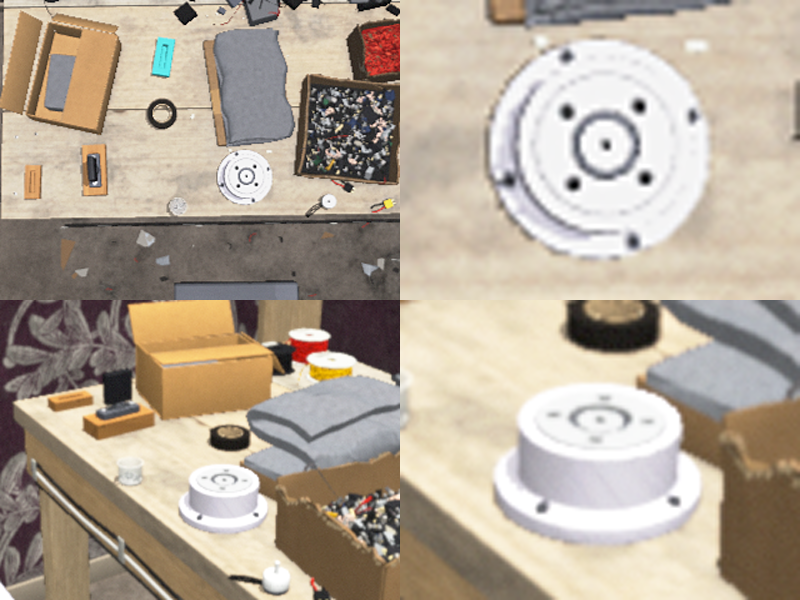

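The montage shows four ring holes in the top crop at about (567,112), (639,106), (645,178) and (573,184). The wrench stands in the larger brown rest, near top-image pixel (256,297). The turquoise rest and the smaller brown one are decoys. Next I'll refine the positions.

```bash
cat >> h.py <<'E'
def plane(u,v,z,K,T):
    r=T[:3,:3]@np.array([(u-K[0,2])/K[0,0],(v-K[1,2])/K[1,1],1]); return T[:3,3]+r*(z-T[2,3])/r[2]
def dark(rgb,u,v,r=3):
    g=cv2.cvtColor(rgb,cv2.COLOR_RGB2GRAY).astype(float)
    for _ in range(4):
        iu,iv=int(round(u)),int(round(v)); w=g[iv-r:iv+r+1,iu-r:iu+r+1]; w=np.clip(np.percentile(w,75)-15-w,0,None)
        y,x=np.mgrid[iv-r:iv+r+1,iu-r:iu+r+1]; u,v=(w*x).sum()/w.sum(),(w*y).sum()/w.sum()
    return u,v
E
python3 - <<'E'
from h import *
for n,L in(("top",[(567,112),(639,106),(645,178),(573,184)]),("side",None)):
    a=np.load(n+"0.npz");rgb,d,K,T=(a[k] for k in("rgb","d","K","T"))
    if n=="top": px=[(336+(x-400)/5-.4,272+y/5-.4) for x,y in L]
    else: px=[(257+(x-400)*.3-.3,250+(y-300)*.3-.3) for x,y in[(598,390),(645,420),(599,439),(555,414)]]
    H=np.array([plane(*dark(rgb,u,v,3 if n=="top" else 2),.046,K,T)[:2] for u,v in px]); c=H.mean(0)
    e=H-c; print(n,c.round(4),np.hypot(*e.T).round(4),(np.degrees(np.arctan2(e[:,1],e[:,0]))%90).round(1))
    P,u,v=pts(d,K,T)
    near=(abs(P[:,0]-.456)<.07)&(abs(P[:,1]-.324)<.05)
    for lo,hi,nm in((.06,.11,"grip"),(.09,.11,"gtop"),(.021,.027,"rest")):
        Q=P[near&(P[:,2]>lo)&(P[:,2]<hi)]
        if len(Q)<5: continue
        r=cv2.minAreaRect((Q[:,:2]*1000).astype(np.float32)); print(n,nm,len(Q),np.round(r[0],1),np.round(r[1],1),round(r[2],1),Q[:,2].max().round(4),np.median(Q[:,2]).round(4))
    Q=P[(np.hypot(*(P[:,:2]-c).T)<.03)]; print("ring z",np.median(Q[:,2]))
E
```

```text
top [0.4379 0.0283] [0.0209 0.0222 0.0213 0.0212] [50.7 48.9 48.1 47.9]
top grip 141 [454.7 328. ] [45.4 14.3] 4.8 0.1019 0.0912
top gtop 86 [455.6 328.4] [43.7 13.2] 5.5 0.1019 0.093
top rest 278 [457.  329.2] [99.5 46. ] 2.1 0.0268 0.0236
ring z 0.04377219064044091
side [0.4351 0.0236] [0.0176 0.0248 0.0226 0.0252] [45.7 54.5 47.6 42.9]
side grip 345 [454.3 323.7] [18.7 48.5] 89.6 0.0954 0.0792
side gtop 71 [454.4 323.8] [46.6 16.6] 2.8 0.0954 0.0931
side rest 262 [456.8 324.7] [ 50.7 102.9] 88.8 0.027 0.0241
ring z 0.04527794932608417
```

```bash
cat >> h.py <<'E'
from scipy.spatial.transform import Rotation as Ro
def go(x,y,z,yaw=None):
    "tool-frame mm offset to the world target, and turn about tool z to bring tool y to yaw deg (mod 180); also tilt"
    o=ctrl.get_obs(); q=o["eef_rot"]; R=Ro.from_quat([q[1],q[2],q[3],q[0]]).as_matrix()
    s="t %.2f p %s off %s q6 %.2f F %s g %.1f op %.3f yaw %.1f tilt %s"%(o["time_s"],np.round(o["eef_pos"],4),(R.T@(np.array([x,y,z])-o["eef_pos"])*1000).round(1),o["q"][5],np.round(o["wrist_force"],1),o["grasp_force"],o["opening"],(a:=np.degrees(np.arctan2(R[1,1],R[0,1]))),R[:2,2].round(3))
    if yaw is not None: s+=" rz %.1f"%(-((yaw-a+90)%180-90))
    print(s)
E
python3 - <<'E'
from h import *
a=np.load("top0.npz");P,_,_=pts(a["d"],a["K"],a["T"])
r=np.hypot(P[:,0]-.4365,P[:,1]-.026)
for R in(.055,.08,.1,.13):print(R,P[r<R][:,2].max())
E
```

```text
0.055 0.053623119050365986
0.08 0.1289542656875089
0.1 0.13428285413475538
0.13 0.14005557065820584
```

Call:
apply_moves([
  {"jaw":1,"offset":[-57,-23,0],"rot":[0,0,0]},
  {"jaw":1,"offset":[-57,-23,0],"rot":[0,0,0]},
  {"jaw":1,"offset":[-57,-23,0],"rot":[0,0,0]},
  {"jaw":1,"offset":[-57,-23,0],"rot":[0,0,0]},
  {"jaw":1,"offset":[-57,-23,0],"rot":[0,0,0]},
])

```text
time_s: 1.32
eef_pos: [0.3925, 0.3728, 0.2316]
eef_rot: [0.0, 0.126, 0.992, 0.0]
wrist_force: [0.1, 0.2, 0.3]
opening: 0.994
grasp_force: 0.0
```

```bash
python3 -c "
from h import *
go(.4545,.326,.15,92)"
```

```text
t 1.32 p [0.3925 0.3728 0.2316] off [-71.7 -29.9  81.6] q6 -0.78 F [0.1 0.2 0.3] g 0.0 op 0.994 yaw 75.5 tilt [0.001 0.001] rz -16.5
```

Call:
apply_moves([
  {"jaw":1,"offset":[-36,-15,30],"rot":[0,0,0]},
  {"jaw":1,"offset":[-36,-15,30],"rot":[0,0,0]},
  {"jaw":1,"offset":[0,0,11],"rot":[0,0,-8.25]},
  {"jaw":1,"offset":[0,0,10],"rot":[0,0,-8.25]},
  {"jaw":1,"offset":[0,0,0],"rot":[0,0,0]},
])

```text
time_s: 1.95
eef_pos: [0.4527, 0.3267, 0.1494]
eef_rot: [-0.001, -0.017, 1.0, -0.0]
wrist_force: [-0.3, -0.4, 0.4]
opening: 0.996
grasp_force: 0.0
```

```bash
python3 -c "
from h import *
go(.4545,.326,.057,92)
rgb,d,K,T=take('side');save('s1',cv2.resize(rgb[120:300,120:360],(800,600),interpolation=cv2.INTER_CUBIC))"
```

```text
t 1.95 p [0.4527 0.3267 0.1494] off [-1.9 -0.7 92.4] q6 -1.19 F [-0.3 -0.4  0.4] g 0.0 op 0.996 yaw 91.9 tilt [-0.002 -0.001] rz -0.1
```

View pics/s1.png

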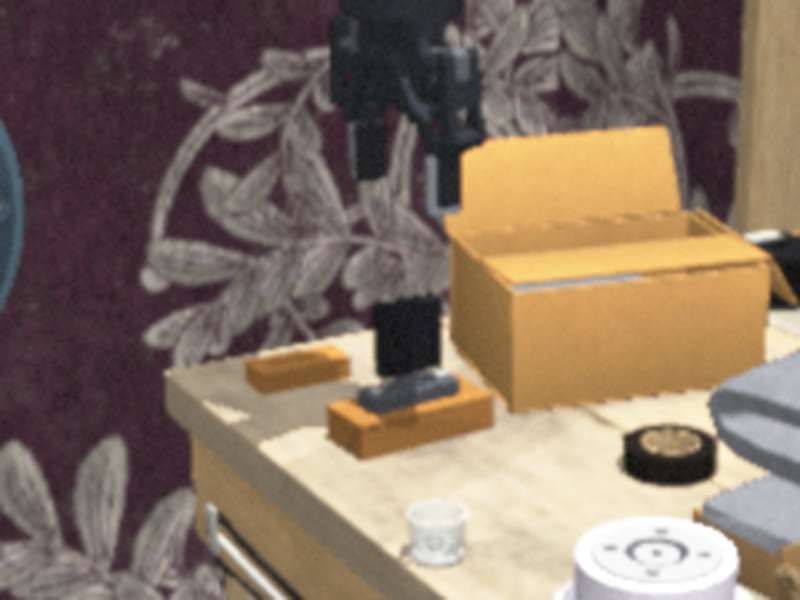

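The open fingers, at (365,165) and (440,195), straddle the grip at (407,335), so I'll descend and close.

Call:
apply_moves([
  {"jaw":1,"offset":[-2,-1,32],"rot":[0,0,0]},
  {"jaw":1,"offset":[0,0,30],"rot":[0,0,0]},
  {"jaw":1,"offset":[0,0,30],"rot":[0,0,0]},
  {"jaw":0.7,"offset":[0,0,0],"rot":[0,0,0]},
  {"jaw":0,"offset":[0,0,0],"rot":[0,0,0]},
])

```text
time_s: 2.62
eef_pos: [0.4561, 0.3267, 0.0598]
eef_rot: [0.001, -0.017, 1.0, 0.0]
wrist_force: [0.4, 0.5, 0.6]
opening: 0.609
grasp_force: 0.0
```

Call:
apply_moves([
  {"jaw":0,"offset":[0,0,0],"rot":[0,0,0]},
  {"jaw":0,"offset":[0,0,0],"rot":[0,0,0]},
  {"jaw":0,"offset":[0,0,0],"rot":[0,0,0]},
  {"jaw":0,"offset":[0,0,0],"rot":[0,0,0]},
  {"jaw":0,"offset":[0,0,0],"rot":[0,0,0]},
])

```text
time_s: 3.25
eef_pos: [0.4561, 0.3264, 0.0596]
eef_rot: [0.001, -0.018, 1.0, 0.0]
wrist_force: [-0.7, -0.3, 5.8]
opening: 0.153
grasp_force: 61.1
```

```bash
python3 -c "
from h import *
go(.4545,.326,.057,92)"
```

```text
t 3.25 p [0.4561 0.3264 0.0596] off [ 1.6 -0.4  2.6] q6 -1.20 F [-0.7 -0.3  5.8] g 61.1 op 0.153 yaw 92.0 tilt [0.002 0.001] rz 0.0
```

Call:
apply_moves([
  {"jaw":0,"offset":[0,0,-25],"rot":[0,0,0]},
  {"jaw":0,"offset":[0,0,-45],"rot":[0,0,0]},
  {"jaw":0,"offset":[0,-50,-10],"rot":[0,0,0]},
  {"jaw":0,"offset":[0,-60,0],"rot":[0,0,0]},
  {"jaw":0,"offset":[0,-60,0],"rot":[0,0,0]},
])

```text
time_s: 3.88
eef_pos: [0.4608, 0.1548, 0.1384]
eef_rot: [0.0, -0.018, 1.0, -0.0]
wrist_force: [0.6, -0.9, -1.5]
opening: 0.16
grasp_force: 60.2
```

Call:
apply_moves([
  {"jaw":0,"offset":[0,-60,0],"rot":[0,0,0]},
  {"jaw":0,"offset":[0,-55,0],"rot":[0,0,0]},
  {"jaw":0,"offset":[0,0,0],"rot":[0,0,-10]},
  {"jaw":0,"offset":[0,0,0],"rot":[0,0,-10]},
  {"jaw":0,"offset":[0,0,0],"rot":[0,0,-10]},
])

```text
time_s: 4.5
eef_pos: [0.4648, 0.041, 0.138]
eef_rot: [-0.0, -0.278, 0.961, 0.0]
wrist_force: [0.5, 1.2, -2.3]
opening: 0.154
grasp_force: 60.4
```

```bash
python3 -c "
from h import *
go(.4365,.0263,.115,139)"
```

```text
t 4.50 p [0.4648 0.041  0.138 ] off [31.8  2.7 23. ] q6 -2.30 F [ 0.5  1.2 -2.3] g 60.4 op 0.154 yaw 122.3 tilt [-0.001  0.   ] rz -16.7
```

Call:
apply_moves([
  {"jaw":0,"offset":[16,1.4,8],"rot":[0,0,0]},
  {"jaw":0,"offset":[16,1.4,8],"rot":[0,0,0]},
  {"jaw":0,"offset":[0,0,0],"rot":[0,0,-8.35]},
  {"jaw":0,"offset":[0,0,0],"rot":[0,0,-8.35]},
  {"jaw":0,"offset":[0,0,0],"rot":[0,0,0]},
])

```text
time_s: 5.12
eef_pos: [0.4363, 0.0268, 0.1221]
eef_rot: [-0.0, -0.412, 0.911, 0.0]
wrist_force: [0.8, -0.4, -3.1]
opening: 0.154
grasp_force: 60.4
```

```bash
python3 -c "
from h import *
go(.4365,.0263,.115,139)
rgb,d,K,T=take('side');np.savez('side2.npz',rgb=rgb,d=d,K=K,T=T)
rgb2,d2,K2,T2=take('top');np.savez('top2.npz',rgb=rgb2,d=d2,K=K2,T=T2)
f=lambda im,x,y,w,h:cv2.resize(im[y:y+h,x:x+w],(600,450),interpolation=cv2.INTER_CUBIC)
save('s2',cv2.resize(rgb[225:345,245:405],(800,600),interpolation=cv2.INTER_CUBIC))"
```

```text
t 5.12 p [0.4363 0.0268 0.1221] off [ 0.2 -0.5  7.1] q6 -2.63 F [ 0.8 -0.4 -3.1] g 60.4 op 0.154 yaw 138.6 tilt [-0.  0.] rz -0.4
```

View pics/s2.png

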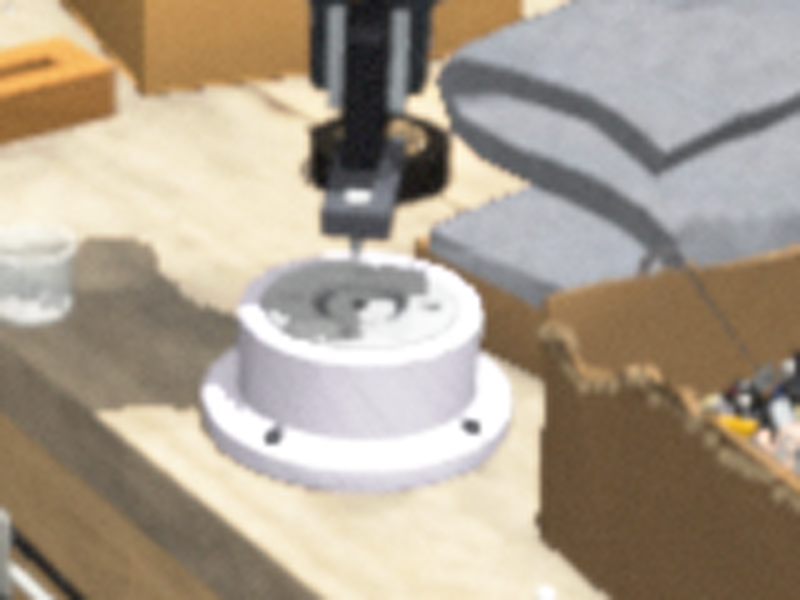

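The wrench is held, with its front pin near (356,247) above the ring. The ring's centre is at about (360,305). I'll measure the remaining relative offset.

Run:
```python
from h import *
from scipy.optimize import least_squares
o=ctrl.get_obs(); tcp=o["eef_pos"]; q=o["eef_rot"]; R=Ro.from_quat([q[1],q[2],q[3],q[0]]).as_matrix(); wx=-R[:,0]; wx=wx if wx[0]>0 else -wx; wy=R[:,1]
print("wx",wx.round(3))
for n in("top","side"):
    a=np.load(n+"0.npz"); P,u,v=pts(a["d"],a["K"],a["T"])
    # barrel rim: top-surface points; edge = outline of region z>.036
    m=(np.hypot(P[:,0]-.437,P[:,1]-.026)<.06)&(P[:,2]>.036)&(P[:,2]<.056)
    hull=cv2.convexHull(np.stack([u[m],v[m]],1).astype(np.float32))[:,0]
    if n=="side": hull=hull[hull[:,1]<np.median(hull[:,1])]  # far edge
    W=np.array([plane(x,y,.045,a["K"],a["T"])[:2] for x,y in hull])
    f=least_squares(lambda p:np.hypot(*(W-p[:2]).T)-p[2],[.437,.026,.043],loss="soft_l1",f_scale=.001); print(n,"rim",f.x.round(4))
a=np.load("side2.npz");P,u,v=pts(a["d"],a["K"],a["T"])
E=P-tcp; X=E@wx;Y=E@wy;Z=E[:,2]
m=(abs(X)<.045)&(abs(Y)<.02)&(Z<-.024)&(Z>-.036)
print("bar X",np.percentile(X[m],[0,2,10,25,50,90])*1000,"Y",np.percentile(Y[m],[2,50,98])*1000,m.sum())
m2=m&(X<-.03); print("end",m2.sum(),np.median(X[m2]),np.median(Y[m2]))
m=(abs(X)<.035)&(abs(Y)<.012)&(Z<-.0375)&(Z>-.052);print("pin",m.sum(),E[m][:8].round(4).tolist(),X[m].round(4)[:8],Y[m].round(4)[:8])
for w in(-.003,0,.003): print(w,proj(tcp+wx*(w-.025)-np.array([0,0,.0446]),a["K"],a["T"]), proj(tcp+wx*(w-.033)-np.array([0,0,.0356]),a["K"],a["T"]))
# original, same camera: bar extents relative to grasp TCP
for n in("top","side"):
    b=np.load(n+"0.npz");P,u,v=pts(b["d"],b["K"],b["T"]); E=P-np.array([.4561,.3264,.0596])
    m=(abs(E[:,0])<.045)&(abs(E[:,1])<.016)&(E[:,2]<-.019)&(E[:,2]>-.03); print(n,"bar0",m.sum(),np.percentile(E[m][:,0],[0,2,98,100])*1000)
```

```text
wx [ 0.662  0.749 -0.   ]
top rim [0.4381 0.0299 0.0425]
side rim [0.4378 0.0268 0.0417]
bar X [-37.86664711 -37.59565499 -36.43294901 -35.62751085 -34.23983742
   4.62711731] Y [-13.16825536  -3.18517344  10.49119416] 147
end 95 -0.03511027640842889 -0.0015258070919143207
pin 9 [[-0.0186, -0.0201, -0.0388], [-0.021, -0.0234, -0.0387], [-0.0186, -0.0229, -0.0395], [-0.0174, -0.0241, -0.0393], [-0.0201, -0.0223, -0.0412], [-0.0175, -0.0216, -0.0422], [-0.0173, -0.0241, -0.0412], [-0.0189, -0.0208, -0.044]] [-0.0274 -0.0315 -0.0295 -0.0296 -0.0301 -0.0278 -0.0295 -0.0281] [ 0.0006  0.0002 -0.0013 -0.003   0.0003 -0.0012 -0.003   0.0004]
-0.003 [315.24848205 275.29867611] [314.94110535 272.48884668]
0 [315.42376934 274.53676049] [315.11929723 271.72651509]
0.003 [315.59803882 273.77926894] [315.29644267 270.96866034]
top bar0 115 [-36.18363951 -33.80069143  30.64983585  40.74267081]
side bar0 179 [-35.67651329 -34.83570006  29.22458914  31.25217129]
```

Call:
apply_moves([
  {"jaw":0,"offset":[0,0,14],"rot":[0,0,0]},
  {"jaw":0,"offset":[0,0,13],"rot":[0,0,-0.4]},
  {"jaw":0,"offset":[0,0,3],"rot":[0,0,0]},
  {"jaw":0,"offset":[0,0,2],"rot":[0,0,0]},
  {"jaw":0,"offset":[0,0,1],"rot":[0,0,0]},
])

```text
time_s: 5.85
eef_pos: [0.4368, 0.0268, 0.0897]
eef_rot: [0.0, -0.416, 0.91, 0.0]
wrist_force: [-3.3, 1.2, 6.1]
opening: 0.155
grasp_force: 61.6
```

```bash
python3 -c "
from h import *
go(.4365,.0263,.0906,139); print(ctrl.get_obs()['torque'])"
```

```text
t 5.85 p [0.4368 0.0268 0.0897] off [ 0.6 -0.1 -0.9] q6 -2.64 F [-3.3  1.2  6.1] g 61.6 op 0.155 yaw 139.1 tilt [0. 0.] rz 0.1
[0.3056138  0.66188883 0.02602206]
```

Call:
apply_moves([
  {"jaw":0,"offset":[0,0,0.7],"rot":[0,0,0]},
  {"jaw":0,"offset":[0,0,0.7],"rot":[0,0,0]},
  {"jaw":0,"offset":[0,0,0],"rot":[0,0,0]},
  {"jaw":0,"offset":[0,0,0],"rot":[0,0,0]},
  {"jaw":0,"offset":[0,0,0],"rot":[0,0,0]},
])

```text
time_s: 6.48
eef_pos: [0.438, 0.0268, 0.0885]
eef_rot: [0.001, -0.415, 0.91, -0.001]
wrist_force: [4.1, 4.1, 3.0]
opening: 0.16
grasp_force: 61.3
```

```bash
python3 -c "
from h import *
go(.4365,.0263,.0906,139); print(ctrl.get_obs()['torque'])"
```

```text
t 6.47 p [0.438  0.0268 0.0885] off [ 1.4  0.8 -2.1] q6 -2.64 F [4.1 4.1 3. ] g 61.3 op 0.160 yaw 139.1 tilt [0.003 0.   ] rz 0.1
[ 0.81453307 -0.77105325 -0.01258459]
```

Call:
apply_moves([
  {"jaw":0,"offset":[-0.7,0,0.6],"rot":[0,0,0]},
  {"jaw":0,"offset":[0,0,1],"rot":[0,0,0]},
  {"jaw":0,"offset":[0,0,1],"rot":[0,0,0]},
  {"jaw":0,"offset":[0,0,0],"rot":[0,0,0]},
  {"jaw":0,"offset":[0,0,0],"rot":[0,0,0]},
])

```text
time_s: 7.1
eef_pos: [0.4381, 0.0276, 0.0854]
eef_rot: [0.001, -0.415, 0.91, -0.0]
wrist_force: [5.7, 3.9, -0.3]
opening: 0.155
grasp_force: 60.6
```

```bash
python3 -c "
from h import *
go(.4365,.0263,.0906,139); print(ctrl.get_obs()['torque'])"
```

```text
t 7.10 p [0.4381 0.0276 0.0854] off [ 2.   0.4 -5.2] q6 -2.64 F [ 5.7  3.9 -0.3] g 60.6 op 0.155 yaw 139.1 tilt [0.002 0.001] rz 0.1
[ 1.02260219 -1.20293738 -0.01376686]
```

Call:
apply_moves([
  {"jaw":0,"offset":[-0.6,0,1],"rot":[0,0,0]},
  {"jaw":0,"offset":[0,0,1],"rot":[0,0,0]},
  {"jaw":0,"offset":[0,0,1],"rot":[0,0,0]},
  {"jaw":0,"offset":[0,0,0.7],"rot":[0,0,0]},
  {"jaw":0,"offset":[0,0,0],"rot":[0,0,0]},
])

```text
time_s: 7.72
eef_pos: [0.4383, 0.0279, 0.082]
eef_rot: [0.001, -0.416, 0.91, -0.0]
wrist_force: [2.3, 5.3, 4.2]
opening: 0.155
grasp_force: 61.8
```

```bash
python3 -c "
from h import *
go(.4365,.0263,.0906,139); print(ctrl.get_obs()['torque'])"
```

```text
t 7.72 p [0.4383 0.0279 0.082 ] off [ 2.4  0.2 -8.6] q6 -2.64 F [2.3 5.3 4.2] g 61.8 op 0.155 yaw 139.1 tilt [0.002 0.   ] rz 0.1
[ 0.98779276 -0.60012838 -0.03576636]
```

Call:
apply_moves([
  {"jaw":0,"offset":[0,0,0],"rot":[0,0,4]},
  {"jaw":0,"offset":[0,0,0],"rot":[0,0,5]},
  {"jaw":0,"offset":[0,0,0],"rot":[0,0,5]},
  {"jaw":0,"offset":[0,0,0],"rot":[0,0,5]},
  {"jaw":0,"offset":[0,0,0],"rot":[0,0,0]},
])

```text
time_s: 8.35
eef_pos: [0.4382, 0.0277, 0.082]
eef_rot: [0.001, -0.26, 0.966, -0.0]
wrist_force: [1.9, 3.6, 5.7]
opening: 0.155
grasp_force: 61.5
```

```bash
python3 -c "
from h import *
go(.4383,.0279,.082,139); print(ctrl.get_obs()['torque'])"
```

```text
t 8.35 p [0.4382 0.0277 0.082 ] off [-0.2  0.1 -0. ] q6 -2.31 F [1.9 3.6 5.7] g 61.5 op 0.155 yaw 120.1 tilt [ 0.001 -0.   ] rz -18.9
[ 0.68772768 -0.58761207 -0.08448316]
```

Call:
apply_moves([
  {"jaw":0,"offset":[0,0,0],"rot":[0,0,5]},
  {"jaw":0,"offset":[0,0,0],"rot":[0,0,5]},
  {"jaw":0,"offset":[0,0,0],"rot":[0,0,5]},
  {"jaw":0,"offset":[0,0,0],"rot":[0,0,5]},
  {"jaw":0,"offset":[0,0,0],"rot":[0,0,3]},
])

```text
time_s: 8.98
eef_pos: [0.438, 0.0275, 0.082]
eef_rot: [0.0, -0.062, 0.998, -0.0]
wrist_force: [2.8, 1.8, 7.4]
opening: 0.152
grasp_force: 61.8
```

```bash
python3 -c "
from h import *
go(.4383,.0279,.082,139); print(ctrl.get_obs()['torque'])"
```

```text
t 8.97 p [0.438  0.0275 0.082 ] off [-0.4  0.3  0. ] q6 -1.90 F [2.8 1.8 7.4] g 61.8 op 0.152 yaw 97.1 tilt [ 0.001 -0.   ] rz -41.9
[ 0.6002933  -0.47888985  0.16722226]
```

Call:
apply_moves([
  {"jaw":0,"offset":[0,0,0],"rot":[0,0,3]},
  {"jaw":0,"offset":[0,0,0],"rot":[0,0,2]},
  {"jaw":0,"offset":[0,0,0],"rot":[0,0,2]},
  {"jaw":0,"offset":[0,0,0],"rot":[0,0,2]},
  {"jaw":0,"offset":[0,0,0],"rot":[0,0,0]},
])

```text
time_s: 9.6
eef_pos: [0.4379, 0.0275, 0.082]
eef_rot: [0.0, 0.015, 1.0, -0.0]
wrist_force: [1.7, 2.3, 6.8]
opening: 0.151
grasp_force: 61.7
```

```bash
python3 -c "
from h import *
go(.4383,.0279,.082,139); print(ctrl.get_obs()['torque'])"
```

```text
t 9.60 p [0.4379 0.0275 0.082 ] off [-0.4  0.4  0. ] q6 -1.75 F [1.7 2.3 6.8] g 61.7 op 0.151 yaw 88.2 tilt [ 0.001 -0.   ] rz -50.8
[ 0.53035342 -0.36725084  0.02952274]
```

Call:
apply_moves([
  {"jaw":0,"offset":[0,0,0],"rot":[0,0,2]},
  {"jaw":0,"offset":[0,0,0],"rot":[0,0,2]},
  {"jaw":0,"offset":[0,0,0],"rot":[0,0,2]},
  {"jaw":0,"offset":[0,0,0],"rot":[0,0,2]},
  {"jaw":0,"offset":[0,0,0],"rot":[0,0,0]},
])

```text
time_s: 10.22
eef_pos: [0.4379, 0.0275, 0.082]
eef_rot: [0.0, 0.085, 0.996, -0.0]
wrist_force: [1.2, 2.3, 6.7]
opening: 0.155
grasp_force: 61.8
```

```bash
python3 -c "
from h import *
go(.4383,.0279,.082,139); print(ctrl.get_obs()['torque'])"
```

```text
t 10.22 p [0.4379 0.0275 0.082 ] off [-0.4  0.4 -0. ] q6 -1.61 F [1.2 2.3 6.7] g 61.8 op 0.155 yaw 80.2 tilt [ 0.001 -0.   ] rz -58.8
[ 0.60669979 -0.33384582  0.02336629]
```

Call:
apply_moves([
  {"jaw":0,"offset":[0,0,0],"rot":[0,0,2]},
  {"jaw":0,"offset":[0,0,0],"rot":[0,0,2]},
  {"jaw":0,"offset":[0,0,0],"rot":[0,0,2]},
  {"jaw":0,"offset":[0,0,0],"rot":[0,0,1]},
  {"jaw":0,"offset":[0,0,0],"rot":[0,0,0]},
])

```text
time_s: 10.85
eef_pos: [0.4378, 0.0276, 0.0821]
eef_rot: [0.0, 0.143, 0.99, -0.001]
wrist_force: [2.0, 4.0, 7.1]
opening: 0.156
grasp_force: 81.2
```

```bash
python3 -c "
from h import *
go(.4383,.0279,.082,139); print(ctrl.get_obs()['torque'])
rgb,d,K,T=take('side');save('s3',cv2.resize(rgb[225:345,245:405],(800,600),interpolation=cv2.INTER_CUBIC))"
```

```text
t 10.85 p [0.4378 0.0276 0.0821] off [-0.4  0.4  0.1] q6 -1.49 F [2.  4.  7.1] g 81.2 op 0.156 yaw 73.5 tilt [ 0.001 -0.001] rz -65.5
[ 0.83493063 -0.29110973  2.01573468]
```

View pics/s3.png

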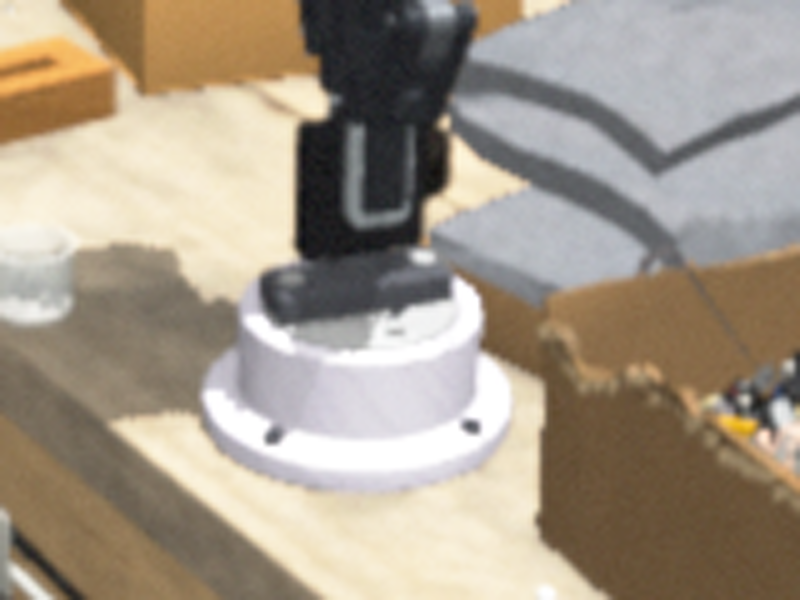

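The ring is hard against its stop, with the torque jumping to 2 N·m, and the crossbar lies flat on the ring around (355,285). I'll ease off 2° and lift.

Call:
apply_moves([
  {"jaw":0,"offset":[0,0,0],"rot":[0,0,-2]},
  {"jaw":0,"offset":[0,0,-3],"rot":[0,0,0]},
  {"jaw":0,"offset":[0,0,-6],"rot":[0,0,0]},
  {"jaw":0,"offset":[0,0,-20],"rot":[0,0,0]},
  {"jaw":0,"offset":[0,0,-30],"rot":[0,0,0]},
])

```text
time_s: 11.52
eef_pos: [0.4346, 0.0276, 0.1388]
eef_rot: [-0.004, 0.129, 0.992, -0.0]
wrist_force: [1.0, 0.7, -2.8]
opening: 0.154
grasp_force: 60.0
```

```bash
python3 -c "
from h import *
go(.4561,.3264,.12,92); print(ctrl.get_obs()['torque'])"
```

```text
t 11.53 p [0.4346 0.0276 0.1388] off [ 55.4 294.4  18.7] q6 -1.52 F [ 1.   0.7 -2.8] g 60.0 op 0.154 yaw 75.2 tilt [-0.007 -0.   ] rz -16.8
[ 0.03214772 -0.02064938 -0.00500819]
```

Call:
apply_moves([
  {"jaw":0,"offset":[0,0,0],"rot":[0,0,-8.4]},
  {"jaw":0,"offset":[0,0,0],"rot":[0,0,-8.4]},
  {"jaw":0,"offset":[-8,55,0],"rot":[0,0,0]},
  {"jaw":0,"offset":[-8,60,0],"rot":[0,0,0]},
  {"jaw":0,"offset":[-8,60,0],"rot":[0,0,0]},
])

```text
time_s: 12.15
eef_pos: [0.4543, 0.2039, 0.1393]
eef_rot: [-0.002, -0.017, 1.0, -0.001]
wrist_force: [1.5, -0.4, -2.3]
opening: 0.157
grasp_force: 60.2
```

Call:
apply_moves([
  {"jaw":0,"offset":[-8,60,0],"rot":[0,0,0]},
  {"jaw":0,"offset":[0,55,0],"rot":[0,0,0]},
  {"jaw":0,"offset":[0,0,15],"rot":[0,0,0]},
  {"jaw":0,"offset":[0,0,0],"rot":[0,0,0]},
  {"jaw":0,"offset":[0,0,0],"rot":[0,0,0]},
])

```text
time_s: 12.78
eef_pos: [0.4594, 0.317, 0.1248]
eef_rot: [-0.001, -0.016, 1.0, -0.001]
wrist_force: [0.7, -0.3, -2.0]
opening: 0.156
grasp_force: 60.5
```

```bash
python3 -c "
from h import *
go(.4561,.3264,.0596,92); print(ctrl.get_obs()['torque'])"
```

```text
t 12.78 p [0.4594 0.317  0.1248] off [ 2.8  9.6 65.2] q6 -1.21 F [ 0.7 -0.3 -2. ] g 60.5 op 0.156 yaw 91.9 tilt [-0.002 -0.002] rz -0.1
[-0.03748358  0.00667196 -0.04611575]
```

Call:
apply_moves([
  {"jaw":0,"offset":[2.8,9.6,20],"rot":[0,0,0]},
  {"jaw":0,"offset":[0,0,20],"rot":[0,0,0]},
  {"jaw":0,"offset":[0,0,10],"rot":[0,0,0]},
  {"jaw":0,"offset":[0,0,0],"rot":[0,0,0]},
  {"jaw":0,"offset":[0,0,0],"rot":[0,0,0]},
])

```text
time_s: 13.4
eef_pos: [0.4572, 0.3282, 0.0761]
eef_rot: [0.0, -0.017, 1.0, 0.0]
wrist_force: [-0.1, -0.6, -1.7]
opening: 0.158
grasp_force: 60.5
```

```bash
python3 -c "
from h import *
go(.4561,.3264,.0596,92); print(ctrl.get_obs()['torque'])
rgb,d,K,T=take('side');save('s4',cv2.resize(rgb[170:275,175:315],(800,600),interpolation=cv2.INTER_CUBIC))"
```

```text
t 13.40 p [0.4572 0.3282 0.0761] off [ 1.1 -1.8 16.5] q6 -1.19 F [-0.1 -0.6 -1.7] g 60.5 op 0.158 yaw 91.9 tilt [0.001 0.   ] rz -0.1
[-0.0141041   0.0208522   0.00939744]
```

View pics/s4.png

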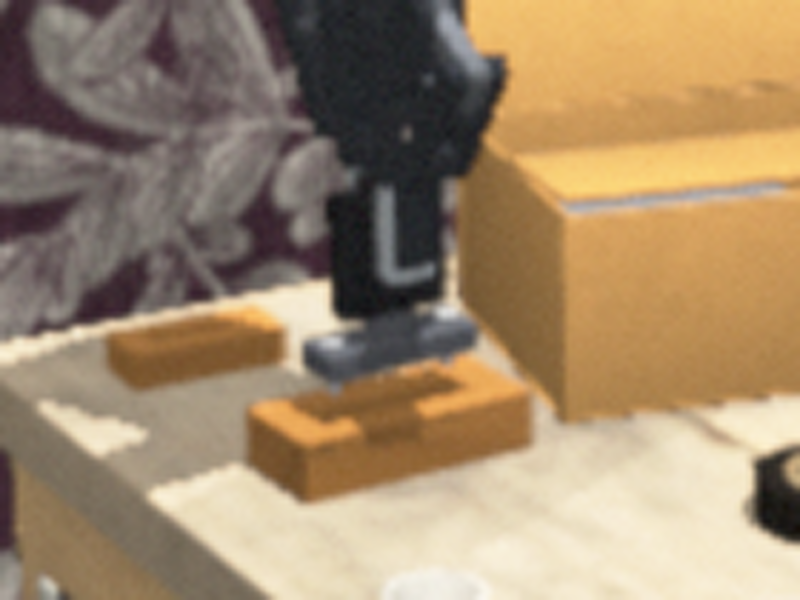

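The wrench, with its crossbar at (390,345), hangs just above the groove at (385,395). I'll make the 1–2 mm correction and lower it.

Call:
apply_moves([
  {"jaw":0,"offset":[1.1,-1.8,4],"rot":[0,0,0]},
  {"jaw":0,"offset":[0,0,6],"rot":[0,0,0]},
  {"jaw":0,"offset":[0,0,4],"rot":[0,0,0]},
  {"jaw":0,"offset":[0,0,2],"rot":[0,0,0]},
  {"jaw":0,"offset":[0,0,0],"rot":[0,0,0]},
])

```text
time_s: 14.08
eef_pos: [0.4556, 0.3262, 0.06]
eef_rot: [-0.0, -0.017, 1.0, -0.0]
wrist_force: [-1.2, -1.4, 4.0]
opening: 0.151
grasp_force: 61.5
```

```bash
python3 -c "
from h import *
go(.4561,.3264,.0596,92); print(ctrl.get_obs()['torque'])"
```

```text
t 14.07 p [0.4556 0.3262 0.06  ] off [-0.5  0.2  0.4] q6 -1.19 F [-1.2 -1.4  4. ] g 61.5 op 0.151 yaw 91.9 tilt [-0. -0.] rz -0.1
[-0.34347676  0.513893    0.0893485 ]
```

Seated on the block. I'll release.

Call:
apply_moves([
  {"jaw":0.3,"offset":[0,0,0],"rot":[0,0,0]},
  {"jaw":0.6,"offset":[0,0,0],"rot":[0,0,0]},
  {"jaw":1,"offset":[0,0,0],"rot":[0,0,0]},
  {"jaw":1,"offset":[0,0,0],"rot":[0,0,0]},
  {"jaw":1,"offset":[0,0,0],"rot":[0,0,0]},
])

```text
time_s: 14.7
eef_pos: [0.4556, 0.3263, 0.0596]
eef_rot: [0.0, -0.017, 1.0, 0.0]
wrist_force: [-0.0, 0.6, -0.3]
opening: 1.001
grasp_force: 0.0
```

Call:
apply_moves([
  {"jaw":1,"offset":[0,0,-15],"rot":[0,0,0]},
  {"jaw":1,"offset":[0,0,-40],"rot":[0,0,0]},
  {"jaw":1,"offset":[0,0,-60],"rot":[0,0,0]},
  {"jaw":1,"offset":[0,0,-30],"rot":[0,0,0]},
  {"jaw":1,"offset":[0,0,0],"rot":[0,0,0]},
])

```text
time_s: 15.32
eef_pos: [0.4576, 0.3272, 0.2091]
eef_rot: [0.004, -0.017, 1.0, 0.001]
wrist_force: [0.6, -0.3, 0.1]
opening: 0.999
grasp_force: 0.0
```

```bash
python3 -c "
from h import *
go(.4561,.3264,.0596,92)
rgb,d,K,T=take('side');save('s5',cv2.resize(rgb[170:320,175:375],(800,600),interpolation=cv2.INTER_CUBIC))"
```

```text
t 15.32 p [0.4576 0.3272 0.2091] off [  2.6  -1.2 149.5] q6 -1.19 F [ 0.6 -0.3  0.1] g 0.0 op 0.999 yaw 91.9 tilt [0.007 0.003] rz -0.1
```

View pics/s5.png

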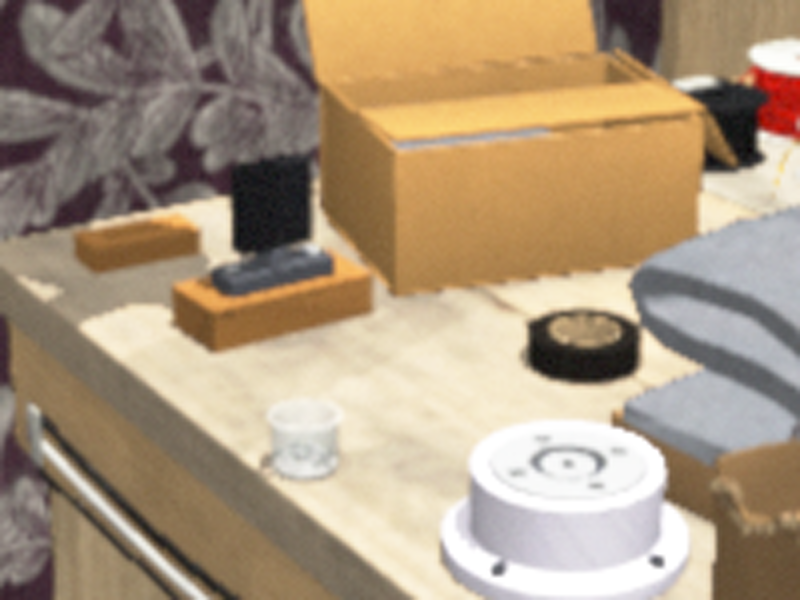

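The wrench stands upright in its rest at (272,230), the ring has been turned, and the jar and tape are where they were.

```bash
python3 -c "
from bench import ctrl
print(ctrl.hand_in())"
```

```text
the job is handed in; nothing more can be done
None
```

I turned the ring hard against its stop (about 65° clockwise, where the torque jumped to 2 N·m), set the wrench back upright in its rest and released it, then handed the job in at about 15 s; no verdict was returned.

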